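Isolate the power-board tester and hold its guard open

TASK

A colleague needs both hands to swap the power board in the tester. Turn the red supply switch fully to OFF (anticlockwise seen from above, from the red mark to the green) while the clear guard is still shut; then lift the guard by its black handle to 60 degrees and finish holding it there, without letting it drop and without disturbing the other things on the bench. The guard falls shut if let go, so do not release it: the job ends with you holding it still at 60 degrees.

Things in the scene. Friction and masses are not known exactly. Their poses are not given: they have to be found in the camera images.
- tester: Bench tester for power boards, fixed: grey base plate 330 x 280 x 20 mm, blue housing 80 deep x 280 wide x 140 mm high along its back edge, a green board under the clear guard. Origin: underside, mid-width, 170 mm behind the plate's front edge; x points to the back housing (away from the robot, give or take 13 degrees), y left, z up.
- guard (a joint): Opening angle of the tester's clear guard, rad: 0 shut, 1.047 at 60 degrees, stop at 1.48. A clear hood with aluminium edges, 264 wide, 228 deep, 114 mm high, its front top edge cut off by a 45 degree slope 127 mm long that carries the handle; hinged along its back top edge. About 0.6 kg (varies); falls shut from any angle unless held; 1 to 5 N at the handle carries it.
- guard_handle (a point): Middle of the guard's handle: round black bar 12 mm thick, 110 mm long, along the tester's y, on 12 mm posts at its ends, 45 mm square off the 45 degree slope, its back clear for fingers. Shut: 137 mm in front of and 125 mm above the tester's origin; 217 mm in front of and 17 mm below the hinge axis. Swings with the guard; axes: x to the hinge side, y along the bar, z up when shut.
- guard_hinge (a point): Middle of the guard's hinge axis, fixed on the tester at the front top edge of the blue housing: 80 mm behind the tester's origin, 142 mm above the bench. The axis runs along its y; as the guard opens, the handle goes up and back over it.
- isolator: Supply isolator, fixed to the bench on the left or right of the tester: grey box 90 x 90 x 58 mm with a yellow plate and the red switch handle on top. Origin: centre of the underside; z up. A red mark (ON) lies at its -x side on the plate and a green mark (OFF) 60 degrees anticlockwise from that (seen from above).
- switch (a joint): Angle of the red switch handle, rad, growing anticlockwise seen from above: 0 fully ON (handle along the box's x axis, white pointer line to the red mark), 1.047 fully OFF (60 degrees, pointer to the green mark, end stop). It may start up to 0.1 from ON. Stays where it is left; turning takes about 0.1 N m.
- switch_grip (a point): Point to grip the red switch handle: on the vertical turning axis, 91 mm above the bench. The handle is an upright bar 52 mm long, 14 mm thick, 36 mm high (68 to 104 mm above the bench) on a red disc 48 mm across whose top is 68 mm above the bench. Axes turn with the handle: x along the bar, y across it, z up.
- multimeter: Bystander: yellow and black multimeter lying on its back, 180 x 86 x 40 mm, loose, on the other side of the tester from the isolator. Origin: centre of the underside.
- spare_board: Bystander: green spare power board lying flat, 150 x 100 mm, 42 mm high with its parts, loose. Origin: centre of the underside.
- cleaner: Bystander: white cleaner bottle with a red cap, 64 mm across, 170 mm high, loose, standing. Origin: centre of the underside.
- screwdriver: Bystander: screwdriver lying on the bench in front of the tester, loose, less than 40 mm high. Origin: near its middle, on the bench.
Not all that is in view belongs to the job. Of the things that look like the isolator, the middle-sized one is meant.

How it is judged:
By the outcome, as a careful person would: the job done as asked, in the order asked, and still so for the second after the job is handed in, while the arm keeps its last pose, push and grip.
It also fails if it takes over 51 s, if anything falls off the work surface, if the arm or the gripper's body presses on something with over 40 N, if the wrist force passes 120 N, or if a joint passes its speed limit or range.

ROBOT

A 6-joint arm with a two-finger parallel gripper is mounted at the origin on the work surface. World frame = base frame: x ahead of the robot, y to its left, z up, the work surface at z = 0. Lengths are in mm, angles in rad, forces in N, time in s.
With the tool pointing down it reaches from about 400 to 925 mm from the base axis. Payload 12.5 kg.
Tool frame: the origin (TCP) lies between the finger pads; the fingertips stand 14 mm ahead of it and the grasp point (between the pads) lies 5 mm behind it; x points along the fingers, y is the direction in which the jaws open and shut, and the axes are right-handed (so a half turn about x gives the same grasp; the last joint's range is limited). The gripper opens to 95 mm and grips with 3 to 60 N. Pads are 20 mm wide; open, the fingers measure 119 mm over their backs; the gripper's body (75 mm by 180 mm) begins 59 mm behind the grasp point.
Start: joints at [1.122, 0.491, 1.559, -0, 1.092, -0.106], TCP at [210.062, 588.659, 228.661] pointing down, gripper open.
Joint ranges: [-3.1, 3.1], [-0.84, 2.19], [0.05, 2.79], [-1.13, 4.28], [0.06, 2.93], [-2.69, 2.69]. Speed limits (rad/s): [2.22, 2.22, 2.79, 3.14, 3.14, 3.14].

INTERFACE

Orientations are given as [roll, pitch, yaw] about the fixed x, y, z axes, in that order (R = Rz(yaw) Ry(pitch) Rx(roll)).
In Python, from cell import env, cams gives the robot as it stands.
- The arm moves only by the tool carry_out, never from a script. Its arguments are lists of equal length, an entry for each row: "grip": the closure, from -1 (fully open) to 1 (shut); "linear": the shift along the tool's x, y, z scaled (see below), a list of three; "turn": the turn about the tool's x scaled (see below). In form: {"grip": [grip, ...], "linear": [[tx, ty, tz], ...], "turn": [turn, ...]}. A call has 1 to 5 rows; each row shifts and turns the commanded pose from where the row before left it, along the tool's axes as they then stand; what a row does not reach is not made up. The controller multiplies each number of a shift by 0.5 m and each number of a turn by 180 degrees. A row lasts 1/10 s, in which the tool goes at most 50 mm and 8.59 degrees, less where a joint would pass 70% of its speed; a pose out of reach is approached as far as the arm can. A call with a number of a shift or a turn outside -1 to 1 is refused whole. A call with a gripper value outside its range is refused whole. The fingers move at their own pace and stop on an object; the grip force is fixed at half the most. Time passes only in rows, so rows that do not move let the fingers close. It gives the time, the measured TCP pose, the force and the opening at its end, in the units of the state.
- env.state(): the state, without advancing time (a new reading comes with each control period).
- cams.read_camera(name): name is "scene" or "top" or "wrist"; returns the picture (480x640x3 uint8, blue, green, red); there is no depth.
- cams.camera_info(name): a dict with "fx", "fy", "cx", "cy" (pixels), "view" (4x4, takes a point from world to camera coordinates). Camera axes: x right, y down, z forward; pixel columns grow to the right and rows downward; lengths in mm; the calibration is good to about 2 mm. A picture is of the moment at which its call begins: read the wrist's pose just before it. camera_info takes no time and is no camera call; for the wrist camera it gives the pose at the moment of the call.
- env.job_done(): hands the job in, once; it reports no verdict.
The state is a dict: "t": time; "joints": joint angles; "qvel": joint speeds; "tau": joint torques, N m; "eef_pos": TCP position; "tcp_rot": TCP orientation; "ft_force": force on the tool from outside, world axes, zero at the start; "moment": the same for the moment, N m; "opening": opening from 0.0 (shut) to 1.0 (fully open).
Only numpy, scipy, OpenCV 4.12 (cv2) and the standard library are available. Lean on these libraries where they do the work, as an engineer would, in place of code of your own. Each camera call takes 0.05 s, during which the arm holds its last target. There are 200 camera calls.

## Working session

There is one attempt and no reset: what is moved stays moved. The work goes in short steps, Python scripts to look and compute and a tool call to move; the robot and the scene stay as the last step left them, time stands still between calls to the robot, and variables do not carry over. Pictures are saved under pics/ and viewed, about 8 in all and at most 12, crops included, and the job is handed in when it is done.

Besides the shell and the picture viewer there is one more tool, called in YAML: its name, and indented under it one key for each argument. carry_out: Moves the arm, as the interface text tells. Shifts and turns lie within -1 to 1; 1 stands for 0.5 m of shift or 180 degrees of turn. Its arguments: {"type":"object","properties":{"grip":{"type":"array"},"linear":{"type":"array"},"turn":{"type":"array"}},"required":["grip","linear","turn"]}

```bash
ls; mkdir -p pics
python3 - <<'E'
from cell import env,cams
import cv2,numpy as np
s=env.state(); print(s)
for n in ("scene","top"):
    cv2.imwrite(f"pics/{n}0.png",cams.read_camera(n)); i=cams.camera_info(n); print(n,i)
E
```

```text
pics
{'t': 0.0, 'joints': array([ 1.12238510e+00,  4.91601294e-01,  1.55950205e+00, -1.63585298e-05,
        1.09166543e+00, -1.05609466e-01]), 'qvel': array([ 0.00170257,  0.00098788,  0.00068837,  0.00044696, -0.00099412,
       -0.001747  ]), 'tau': array([-8.21139529e-04, -6.12666464e+01, -2.58198613e+01,  6.92461780e-02,
        4.81465389e-02, -1.82305166e-05]), 'eef_pos': array([209.96074421, 588.41852079, 228.01769169]), 'tcp_rot': array([-1.66407129,  1.56962012, -2.0068655 ]), 'ft_force': array([-0.81007472, -0.49557393,  0.40338688]), 'moment': array([ 0.0031877 , -0.01203051,  0.01981142]), 'opening': 0.9966696143356905}
scene {'fx': 553.4645909257142, 'fy': 553.4645909257142, 'cx': 327.08474627974056, 'cy': 244.95319578326996, 'view': array([[-7.07113943e-01,  7.06737829e-01, -2.26166389e-02,
         4.28313630e+02],
       [ 4.18455338e-01,  3.92466810e-01, -8.19063449e-01,
        -1.08059191e+02],
       [-5.69986844e-01, -5.88635238e-01, -5.73256971e-01,
         1.54351719e+03],
       [ 0.00000000e+00,  0.00000000e+00,  0.00000000e+00,
         1.00000000e+00]])}
top {'fx': 503.53444759737323, 'fy': 503.53444759737323, 'cx': 310.46194685463183, 'cy': 240.86139755741007, 'view': array([[-3.59485609e-03, -9.99974438e-01, -6.18065107e-03,
        -8.06705731e+01],
       [-9.94980807e-01,  4.19484909e-03, -9.99779867e-02,
         5.76971584e+02],
       [ 1.00001358e-01,  5.79022271e-03, -9.94970453e-01,
         1.35346999e+03],
       [ 0.00000000e+00,  0.00000000e+00,  0.00000000e+00,
         1.00000000e+00]])}
```

View pics/top0.png

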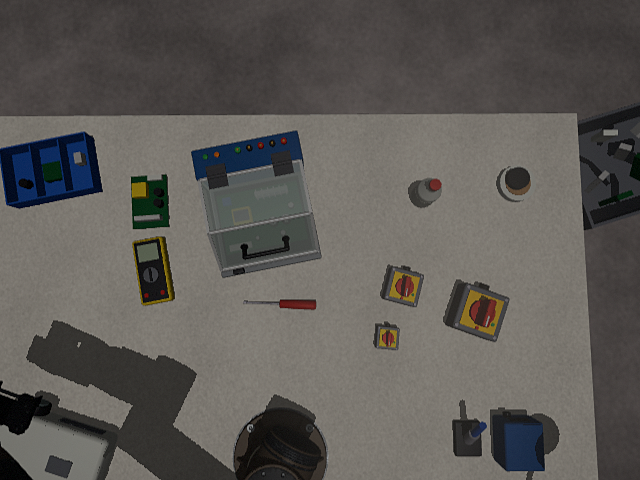

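View pics/scene0.png

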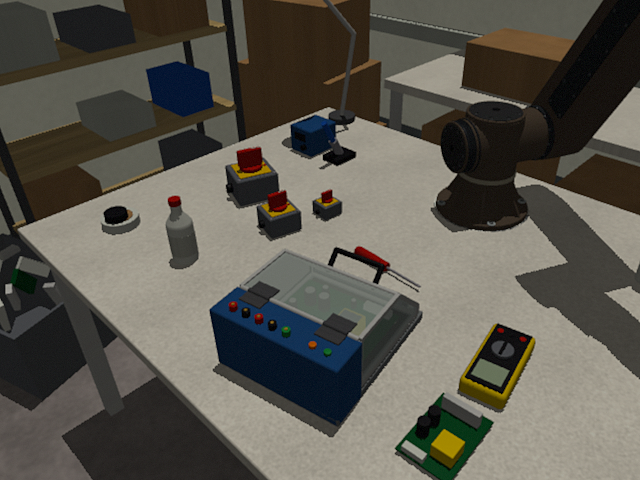

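```bash
cat > h.py <<'E'
from cell import env,cams
import cv2,numpy as np
from scipy.spatial.transform import Rotation as Ro
def ray(i,p):
    V=i['view'];R,t=V[:3,:3],V[:3,3]
    return -R.T@t, R.T@np.array([(p[0]-i['cx'])/i['fx'],(p[1]-i['cy'])/i['fy'],1])
def onz(i,p,z):
    o,d=ray(i,p); return o+d*(z-o[2])/d[2]
def two(i,p,j,q):
    (a,u),(b,v)=ray(i,p),ray(j,q)
    s=np.linalg.lstsq(np.c_[u,-v],b-a,rcond=None)[0]
    P,Q=a+s[0]*u,b+s[1]*v; return (P+Q)/2,np.linalg.norm(P-Q)
def proj(i,P):
    c=i['view'][:3,:3]@P+i['view'][:3,3]; return np.array([i['fx']*c[0]/c[2]+i['cx'],i['fy']*c[1]/c[2]+i['cy']])
E
python3 - <<'E'
from h import *
im=cv2.imread('pics/top0.png');s=cv2.imread('pics/scene0.png')
a=cv2.resize(im[225:360,365:515],None,fx=4,fy=4,interpolation=2)   # 600x540
b=cv2.resize(im[125:285,185:325],None,fx=3,fy=3,interpolation=2)
cv2.imwrite('pics/iso.png',a); 
top=cams.camera_info('top')
hsv=cv2.cvtColor(im,cv2.COLOR_BGR2HSV)
yel=cv2.inRange(hsv,(18,120,80),(35,255,255));red=cv2.inRange(hsv,(0,130,50),(8,255,255))|cv2.inRange(hsv,(172,130,50),(180,255,255))
m=cv2.morphologyEx(yel|red,cv2.MORPH_CLOSE,np.ones((3,3)))
for c in cv2.findContours(m,0,2)[0]:
    if cv2.contourArea(c)<100: continue
    r=cv2.minAreaRect(c); P=np.array([onz(top,p,58)[:2] for p in cv2.boxPoints(r)])
    print(np.round(r[0]),'world',P.mean(0).round(),'sides',np.linalg.norm(P[1]-P[0]).round(),np.linalg.norm(P[2]-P[1]).round(),'ang',np.degrees(np.arctan2(*(P[1]-P[0])[::-1])).round(1))
# handle
dark=((im.max(2)<40)*255).astype(np.uint8)
mm=np.zeros_like(dark);mm[228:264,235:296]=dark[228:264,235:296]
n,l,st,ce=cv2.connectedComponentsWithStats(mm)
for k in range(1,n):
    if st[k][4]>5: print(st[k],ce[k])
cv2.imwrite('pics/tester.png',b)
R=Ro.from_euler('xyz',env.state()['tcp_rot']).as_matrix();print(R.round(3))
E
```

```text
[388. 338.] world [ 317. -285.] sides 45.0 44.0 ang -6.8
[298. 304.] world [405. -48.] sides 93.0 21.0 ang -90.2
[481. 312.] world [ 383. -534.] sides 96.0 94.0 ang -20.3
[404. 286.] world [ 451. -331.] sides 69.0 69.0 ang -15.8
[151. 271.] world [496. 343.] sides 83.0 176.0 ang -80.7
[138. 190.] world [716. 384.] sides 35.0 41.0 ang -90.3
[241 236  49  24 318] [264.90880503 249.72327044]
[[-0.     0.336  0.942]
 [-0.001  0.942 -0.336]
 [-1.    -0.001 -0.   ]]
```

View pics/iso.png

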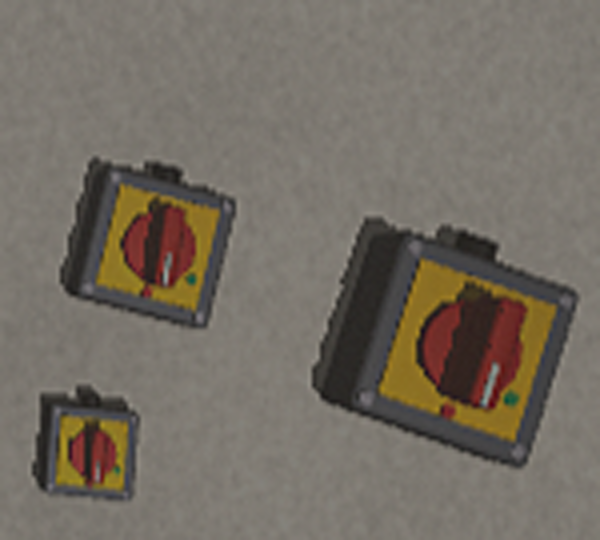

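View pics/tester.png

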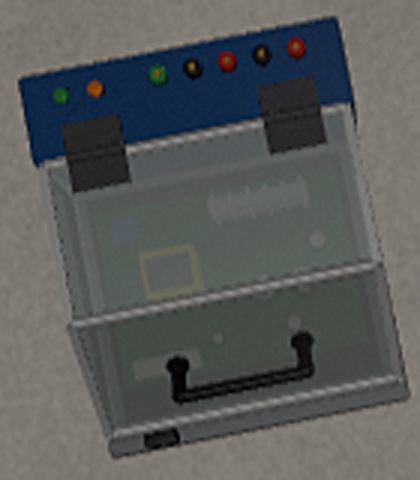

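Candidates in the top view are the small isolator (388,336), the middle one (403,286) and the large one (479,311). The middle one's plate measures 69 mm, between 45 and 95 mm, and the crop confirms it's the middle-sized one, so that's the one meant. Its pointer is near the red mark, with the green mark 59° anticlockwise of it. Next I'll measure the tester and plan the move across.

```bash
cat >> h.py <<'E'
def rows(P,R,way,step=40.,tmax=8.1):
    """way: list of (xyz, tool turn about x in deg). prints rows; returns the pose reached"""
    out=[]
    for Q,a in way:
        Q=np.array(Q,float);n=max(1,int(np.ceil(max(np.linalg.norm(Q-P)/step,abs(a)/tmax))));D=(Q-P)
        P0=P.copy();done=0.
        for k in range(n):
            l=(R.T@(P0+D*(k+1)/n-P)/500).round(3);t=round((a*(k+1)/n-done)/180,4)
            P=P+R@l*500;R=R@Ro.from_euler('x',t*180,degrees=True).as_matrix();done+=t*180;out.append((l.tolist(),t))
    for k in range(0,len(out),5):
        print([o[0] for o in out[k:k+5]],[o[1] for o in out[k:k+5]])
    print('end',P.round(1),'yaw y',np.degrees(np.arctan2(R[1,1],R[0,1])).round(1));return P,R
def pose():
    s=env.state();return np.array(s['eef_pos']),Ro.from_euler('xyz',s['tcp_rot']).as_matrix(),s
E
python3 - <<'E'
from h import *
top=cams.camera_info('top');sc=cams.camera_info('scene')
im=cv2.imread('pics/top0.png')
hsv=cv2.cvtColor(im,cv2.COLOR_BGR2HSV)
b=cv2.inRange(hsv,(100,120,40),(125,255,255));b[:, :180]=0;b[:,310:]=0;b[200:]=0
b=cv2.morphologyEx(b,cv2.MORPH_CLOSE,np.ones((9,9)))
c=max(cv2.findContours(b,0,2)[0],key=cv2.contourArea);r=cv2.minAreaRect(c)
P=np.array([onz(top,p,140)[:2] for p in cv2.boxPoints(r)]);print('housing',cv2.boxPoints(r).round(),P.round(),[np.linalg.norm(P[k]-P[k-1]).round() for k in range(4)])
e=[P[k]-P[k-1] for k in range(4)];e=max(e,key=lambda v:abs(v[1]));e=e*np.sign(e[1]);print('tester yaw',np.degrees(np.arctan2(-e[0],e[1])))
A=onz(top,(244.3,257.3),125);B=onz(top,(288.3,249.7),125);print('bar',A,B,np.linalg.norm(A-B),'mid',(A+B)/2,'yaw',np.degrees(np.arctan2(-(A-B)[0],(A-B)[1])))
print('2-view ends',two(top,(244.3,257.3),sc,(380,266)),two(top,(288.3,249.7),sc,(334,250)))
P,R,s=pose()
rows(P,R,[((400,330,240),60),((490,0,240),60),((451,-331,240),50)])
E
```

```text
housing [[190. 151.]
 [297. 130.]
 [302. 158.]
 [196. 179.]] [[799. 224.]
 [853. -49.]
 [779. -63.]
 [725. 209.]] [np.float64(75.0), np.float64(279.0), np.float64(75.0), np.float64(277.0)]
tester yaw 11.302586999559793
bar [525.61188785  85.13818649 125.        ] [544.56703252 -26.91547855 125.        ] 113.64559541895298 mid [535.08946018  29.11135397 125.        ] yaw 9.601335144633053
2-view ends (array([527.78863105,  82.58557217, 125.29839301]), np.float64(6.662565635660719)) (array([547.2579874 , -29.07518644, 120.56436968]), np.float64(6.652178320264185))
[[-0.003, -0.04, 0.059], [-0.002, -0.033, 0.063], [-0.003, -0.025, 0.067], [-0.002, -0.017, 0.069], [-0.003, -0.009, 0.071]] [0.037, 0.0371, 0.037, 0.037, 0.0371]
[[-0.003, -0.001, 0.071], [-0.002, 0.007, 0.071], [-0.003, 0.016, 0.07], [-0.002, 0.023, 0.067], [0.0, 0.007, 0.076]] [0.037, 0.0371, 0.037, 0.037, 0.037]
[[0.0, 0.015, 0.074], [0.0, 0.024, 0.072], [0.0, 0.032, 0.069], [0.0, 0.04, 0.065], [0.0, 0.047, 0.06]] [0.0371, 0.037, 0.037, 0.0371, 0.037]
[[0.0, 0.053, 0.054], [0.0, 0.06, 0.047], [0.0, 0.064, 0.04], [0.0, 0.05, 0.054], [0.0, 0.056, 0.049]] [0.0371, 0.037, 0.037, 0.0309, 0.0308]
[[0.0, 0.06, 0.044], [0.0, 0.064, 0.037], [0.0, 0.067, 0.031], [0.0, 0.07, 0.025], [0.001, 0.072, 0.017]] [0.0309, 0.0309, 0.0308, 0.0309, 0.0308]
[[-0.0, 0.073, 0.011], [-0.0, 0.074, 0.003]] [0.0309, 0.0309]
end [ 451.2 -330.8  239.8] yaw y -99.6
```

carry_out:
  grip: [-1,-1,-1,-1,-1]
  linear:
    - [-0.003,-0.04,0.059]
    - [-0.002,-0.033,0.063]
    - [-0.003,-0.025,0.067]
    - [-0.002,-0.017,0.069]
    - [-0.003,-0.009,0.071]
  turn: [0.037,0.037,0.037,0.037,0.037]

```text
t: 0.6
eef_pos: [316.3, 443.9, 234.9]
tcp_rot: [-1.406, 1.57, -2.334]
ft_force: [1.1, -0.2, 0.4]
opening: 1.0
```

carry_out:
  grip: [-1,-1,-1,-1,-1]
  linear:
    - [-0.003,-0.001,0.071]
    - [-0.002,0.007,0.071]
    - [-0.003,0.016,0.07]
    - [-0.002,0.023,0.067]
    - [0,0.007,0.076]
  turn: [0.037,0.037,0.037,0.037,0.037]

```text
t: 1.1
eef_pos: [411.6, 292.5, 240.0]
tcp_rot: [2.158, 1.57, 0.648]
ft_force: [0.8, 0.2, 0.2]
opening: 1.003
```

carry_out:
  grip: [-1,-1,-1,-1,-1]
  linear:
    - [0,0.015,0.074]
    - [0,0.024,0.072]
    - [0,0.032,0.069]
    - [0,0.04,0.065]
    - [0,0.047,0.06]
  turn: [0.037,0.037,0.037,0.037,0.037]

```text
t: 1.6
eef_pos: [460.6, 108.7, 240.0]
tcp_rot: [-1.299, 1.571, 2.893]
ft_force: [1.2, 0.4, 0.0]
opening: 1.0
```

carry_out:
  grip: [-1,-1,-1,-1,-1]
  linear:
    - [0,0.053,0.054]
    - [0,0.06,0.047]
    - [0,0.064,0.04]
    - [0,0.05,0.054]
    - [0,0.056,0.049]
  turn: [0.037,0.037,0.037,0.031,0.031]

```text
t: 2.1
eef_pos: [481.8, -74.5, 239.8]
tcp_rot: [-0.972, 1.57, 2.677]
ft_force: [0.3, 0.5, 0.5]
opening: 0.999
```

carry_out:
  grip: [-1,-1,-1,-1,-1]
  linear:
    - [0,0.06,0.044]
    - [0,0.064,0.037]
    - [0,0.067,0.031]
    - [0,0.07,0.025]
    - [0,0.072,0.017]
  turn: [0.031,0.031,0.031,0.031,0.031]

```text
t: 2.6
eef_pos: [460.1, -258.4, 240.0]
tcp_rot: [-0.911, 1.57, 2.251]
ft_force: [0.2, -0.2, 0.7]
opening: 0.999
```

carry_out:
  grip: [-1,-1,-1]
  linear:
    - [0,0.073,0.011]
    - [0,0.074,0.003]
    - [0,0,0]
  turn: [0.031,0.031,0]

```text
t: 2.9
eef_pos: [451.2, -333.9, 239.5]
tcp_rot: [0.977, 1.57, -2.341]
ft_force: [-0.1, 0.1, -1.4]
opening: 1.004
```

Run:
```python
from h import *
P,R,s=pose();print(P,R.round(3),s['t'],s['joints'].round(2))
i=cams.camera_info('wrist');im=cams.read_camera('wrist');cv2.imwrite('pics/w1.png',im);np.save('w1.npy',i['view']);print(i)
hsv=cv2.cvtColor(im,cv2.COLOR_BGR2HSV)
yel=cv2.inRange(hsv,(18,120,60),(35,255,255));red=cv2.inRange(hsv,(0,130,40),(8,255,255))|cv2.inRange(hsv,(172,130,40),(180,255,255))
m=cv2.morphologyEx(yel|red,cv2.MORPH_CLOSE,np.ones((7,7)))
for c in cv2.findContours(m,0,2)[0]:
    if cv2.contourArea(c)<1000: continue
    r=cv2.minAreaRect(c); Q=np.array([onz(i,p,58)[:2] for p in cv2.boxPoints(r)])
    print(np.round(r[0]),'world',Q.mean(0).round(1),'sides',np.linalg.norm(Q[1]-Q[0]).round(),np.linalg.norm(Q[2]-Q[1]).round(),'ang',np.degrees(np.arctan2(*(Q[1]-Q[0])[::-1])).round(1))
```

```text
[ 451.17650887 -333.90792033  239.48273292] [[-0.    -0.175 -0.984]
 [-0.    -0.984  0.175]
 [-1.     0.     0.   ]] 2.9 [-0.75  0.39  1.7  -0.    1.05  0.99]
{'fx': 345.81261699176673, 'fy': 345.81261699176673, 'cx': 322.0056533201542, 'cy': 235.20308978494197, 'view': array([[-1.74918613e-01, -9.84582261e-01,  1.11852184e-03,
        -2.50961638e+02],
       [-9.43060383e-01,  1.67868149e-01,  2.87153962e-01,
         4.46117564e+02],
       [-2.82914462e-01,  4.91737392e-02, -9.57883788e-01,
         5.45807848e+02],
       [ 0.00000000e+00,  0.00000000e+00,  0.00000000e+00,
         1.00000000e+00]])}
[456. 400.] world [ 202.7 -452. ] sides 384.0 18.0 ang -100.1
[ 93. 284.] world [421.1 -82.6] sides 98.0 23.0 ang -92.6
[538. 252.] world [ 372.1 -547.8] sides 104.0 120.0 ang -14.3
[320. 217.] world [ 449.9 -332.3] sides 75.0 68.0 ang -16.7
```

View pics/w1.png

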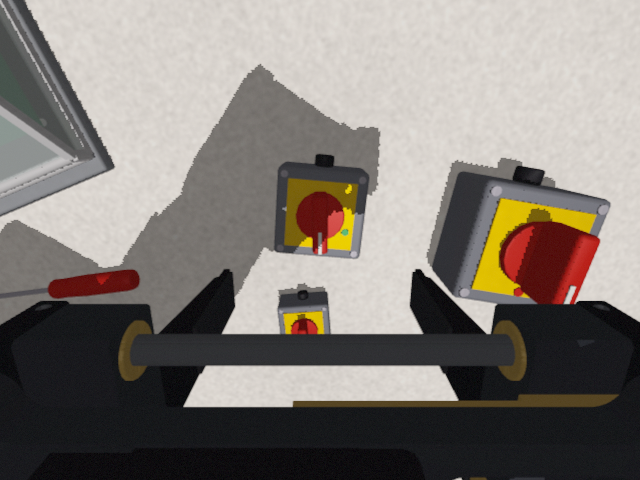

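Run:
```python
from h import *
i=cams.camera_info('wrist');im=cv2.imread('pics/w1.png')
sub=np.zeros(im.shape[:2],np.uint8);sub[160:262,272:372]=255
hsv=cv2.cvtColor(im,cv2.COLOR_BGR2HSV)
yel=cv2.inRange(hsv,(18,120,60),(35,255,255))&sub;red=(cv2.inRange(hsv,(0,130,40),(8,255,255))|cv2.inRange(hsv,(172,130,40),(180,255,255)))&sub
ys,xs=np.nonzero(yel);W=np.array([onz(i,(x,y),59)[:2] for x,y in zip(xs,ys)],np.float32)
r=cv2.minAreaRect(W);print('plate',r)
n,l,st,ce=cv2.connectedComponentsWithStats(red);k=1+np.argmax(st[1:,4]);print(st[k])
ys,xs=np.nonzero((l==k));w=ys<232
D=np.array([onz(i,(x,y),68)[:2] for x,y in zip(xs[w],ys[w])],np.float32);print('disc',cv2.minEnclosingCircle(D))
wh=((hsv[...,1]<70)&(hsv[...,2]>110)).astype(np.uint8)*255&sub;wh[:225]=0;wh[:,:305]=0;wh[:,335:]=0
ys,xs=np.nonzero(wh);L=np.array([onz(i,(x,y),104)[:2] for x,y in zip(xs,ys)],np.float32);L=L[L[:,0]>0]
v=cv2.fitLine(L,2,0,.01,.01).ravel();print('pointer',len(L),v,np.degrees(np.arctan2(v[1],v[0])),L.min(0),L.max(0))
cv2.imwrite('pics/w1c.png',cv2.resize(im[160:262,272:372],None,fx=5,fy=5,interpolation=2))
```

```text
plate ((453.1151123046875, -330.88409423828125), (68.37474060058594, 68.58772277832031), 75.17556762695312)
[ 296  192   48   62 1857]
disc ((454.814453125, -331.03070068359375), 23.456249237060547)
pointer 401 [ 2.4771519e-01  9.6883291e-01  4.2895306e+02 -3.2626733e+02] 75.657646 [ 419.6274 -339.9299] [ 447.90643 -312.57193]
```

View pics/w1c.png

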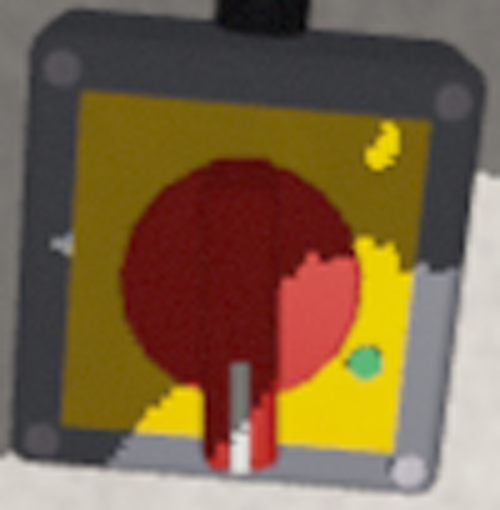

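```bash
cat > sw.py <<'E'
from h import *
for rep in range(2):
    P,R,s=pose();i=cams.camera_info('wrist');im=cams.read_camera('wrist')
    c=proj(i,np.array([454,-332,68.])).astype(int);sub=np.zeros(im.shape[:2],np.uint8);sub[c[1]-55:c[1]+45,c[0]-48:c[0]+52]=255
    hsv=cv2.cvtColor(im,cv2.COLOR_BGR2HSV)
    yel=cv2.inRange(hsv,(18,120,60),(35,255,255))&sub;red=(cv2.inRange(hsv,(0,130,40),(8,255,255))|cv2.inRange(hsv,(172,130,40),(180,255,255)))&sub
    ys,xs=np.nonzero(yel);W=np.array([onz(i,(x,y),59)[:2] for x,y in zip(xs,ys)],np.float32)
    print(s['t'],P.round(1),s['qvel'].round(3),'plate',cv2.minAreaRect(W))
    n,l,st,ce=cv2.connectedComponentsWithStats(red);k=1+np.argmax(st[1:,4])
    ys,xs=np.nonzero((l==k));w=ys<232
    D=np.array([onz(i,(x,y),68)[:2] for x,y in zip(xs[w],ys[w])],np.float32);print(st[k],'disc',cv2.minEnclosingCircle(D))
E
python3 sw.py
```

```text
2.95 [ 451.3 -331.9  239.4] [ 0.043 -0.022  0.033  0.007  0.001 -0.015] plate ((453.07537841796875, -333.02099609375), (68.28900146484375, 68.6727066040039), 74.83443450927734)
[ 299  191   47   63 1870] disc ((455.00030517578125, -333.3410339355469), 23.57478904724121)
3.0 [ 451.4 -330.6  239.5] [ 0.029 -0.015  0.015  0.002  0.001 -0.006] plate ((453.27337646484375, -333.08551025390625), (68.3222885131836, 69.03349304199219), 74.96220397949219)
[ 300  191   48   63 1864] disc ((454.89556884765625, -333.19354248046875), 23.567285537719727)
```

carry_out:
  grip: [-1,-1,-1,-1,-1]
  linear:
    - [0.08,0.0035,-0.0063]
    - [0.08,0,0]
    - [0.08,0,0]
    - [0.04,0,0]
    - [0.024,0,0]
  turn: [0,0,0,0,0]

```text
t: 3.55
eef_pos: [454.6, -331.0, 86.5]
tcp_rot: [-0.64, 1.568, 2.334]
ft_force: [1.0, 0.3, -0.2]
opening: 1.0
```

carry_out:
  grip: [-1,-1,1,1,1]
  linear:
    - [0,0,0]
    - [0,0,0]
    - [0,0,0]
    - [0,0,0]
    - [0,0,0]
  turn: [0,0,0,0,0]

```text
t: 4.05
eef_pos: [454.9, -332.8, 88.8]
tcp_rot: [2.645, 1.57, -0.667]
ft_force: [0.1, -0.0, 0.6]
opening: 0.804
```

carry_out:
  grip: [1,1,1,1,1]
  linear:
    - [0,0,0]
    - [0,0,0]
    - [0,0,0]
    - [0,0,0]
    - [0,0,0]
  turn: [0,0,0,0,0]

```text
t: 4.55
eef_pos: [454.7, -332.7, 88.1]
tcp_rot: [-1.544, 1.571, 1.428]
ft_force: [-0.3, 0.3, -0.5]
opening: 0.386
```

carry_out:
  grip: [1,1,1,1,1]
  linear:
    - [0,0,0]
    - [0,0,0]
    - [0,0,0]
    - [0,0,0]
    - [0,0,0]
  turn: [0,0,0,0,0]

```text
t: 5.05
eef_pos: [454.7, -332.4, 88.1]
tcp_rot: [-1.346, 1.57, 1.625]
ft_force: [1.1, 2.4, 0.5]
opening: 0.146
```

carry_out:
  grip: [1,1,1,1,1]
  linear:
    - [0,0,0]
    - [0,0,0]
    - [0,0,0]
    - [0,0,0]
    - [0,0,0]
  turn: [-0.03,-0.03,-0.03,-0.03,-0.03]

```text
t: 5.55
eef_pos: [454.7, -331.8, 88.1]
tcp_rot: [-1.659, 1.569, 1.787]
ft_force: [1.6, 6.6, 2.3]
opening: 0.144
```

carry_out:
  grip: [1,1,1,1,1]
  linear:
    - [0,0,0]
    - [0,0,0]
    - [0,0,0]
    - [0,0,0]
    - [0,0,0]
  turn: [-0.03,-0.03,-0.03,-0.03,-0.025]

```text
t: 6.05
eef_pos: [454.3, -331.3, 88.0]
tcp_rot: [-1.874, 1.568, 2.028]
ft_force: [1.1, 8.8, 4.6]
opening: 0.147
```

Run:
```python
from h import *
P,R,s=pose();print(P.round(1),np.degrees(np.arctan2(R[1,1],R[0,1])),s['moment'].round(3),s['ft_force'].round(1),s['opening'],s['joints'].round(2))
```

```text
[ 454.3 -331.3   88. ] -46.44048248316688 [ 1.589 -0.003 -0.123] [1.1 8.8 4.6] 0.1466009845598918 [-0.75  0.59  1.85  0.    0.71  0.06]
```

carry_out:
  grip: [1,1,1,1,1]
  linear:
    - [0,0,0]
    - [0,0,0]
    - [0,0,0]
    - [0,0,0]
    - [0,0,0]
  turn: [-0.012,-0.012,0,0,0]

```text
t: 6.55
eef_pos: [454.3, -331.3, 88.1]
tcp_rot: [-2.1, 1.568, 1.872]
ft_force: [0.0, 8.8, 4.1]
opening: 0.151
```

Run:
```python
from h import *
P,R,s=pose();print(P.round(1),np.degrees(np.arctan2(R[1,1],R[0,1])),s['moment'].round(3),s['ft_force'].round(1),s['opening'],s['joints'].round(2))
```

```text
[ 454.3 -331.3   88.1] -42.436884091330455 [ 1.45   0.051 -0.872] [0.  8.8 4.1] 0.15105637780930112 [-0.75  0.59  1.85  0.    0.71 -0.01]
```

carry_out:
  grip: [0,0,0,0,0]
  linear:
    - [0,0,0]
    - [0,0,0]
    - [0,0,0]
    - [0,0,0]
    - [-0.04,0,0]
  turn: [0,0,0,0,0]

```text
t: 7.05
eef_pos: [453.9, -332.1, 106.5]
tcp_rot: [-1.578, 1.567, 2.395]
ft_force: [-0.4, -0.5, -0.7]
opening: 0.488
```

carry_out:
  grip: [0.3,0.3,0.3,0.3,0.3]
  linear:
    - [-0.08,0,0]
    - [-0.08,0,0]
    - [-0.08,0,0]
    - [-0.04,0,0]
    - [-0.02,0,0]
  turn: [0,0,0,0,0]

```text
t: 7.55
eef_pos: [454.9, -333.0, 260.2]
tcp_rot: [1.552, 1.568, -0.758]
ft_force: [-0.0, -0.3, -0.5]
opening: 0.348
```

Run:
```python
from h import *
P,R,s=pose();print(P.round(1),np.degrees(np.arctan2(R[1,1],R[0,1])),s['opening'],s['t'])
i=cams.camera_info('wrist');im=cams.read_camera('wrist');c=proj(i,np.array([454,-333,68.])).astype(int);print(c)
cv2.imwrite('pics/w2.png',cv2.resize(im[max(0,c[1]-70):c[1]+70,c[0]-80:c[0]+80],None,fx=4,fy=4,interpolation=2))
for n,z in(('red',59),('green',59),('white',104)):pass
# plan: command pose is (454,-333.1,257.8), yaw -42.5
R=np.c_[[0,0,-1],[np.cos(np.radians(-42.5)),np.sin(np.radians(-42.5)),0],[0,0,0]].astype(float);R[:,2]=np.cross(R[:,0],R[:,1])
rows(P,R,[((500,-150,262),-30),((525,29,262),-23)])
```

```text
[ 454.9 -333.   260.2] -42.321785254110615 0.34845901151488556 7.55
[320 213]
[[-0.001, -0.036, -0.066], [-0.0, -0.029, -0.07], [-0.001, -0.022, -0.072], [-0.001, -0.014, -0.074], [-0.001, -0.006, -0.075]] [-0.0333, -0.0334, -0.0333, -0.0333, -0.0334]
[[0.0, -0.006, -0.072], [0.0, 0.0, -0.072], [0.0, 0.006, -0.072], [0.0, 0.012, -0.072], [0.0, 0.017, -0.07]] [-0.0256, -0.0255, -0.0256, -0.0255, -0.0256]
end [524.8  29.  262.2] yaw y 10.5
```

View pics/w2.png

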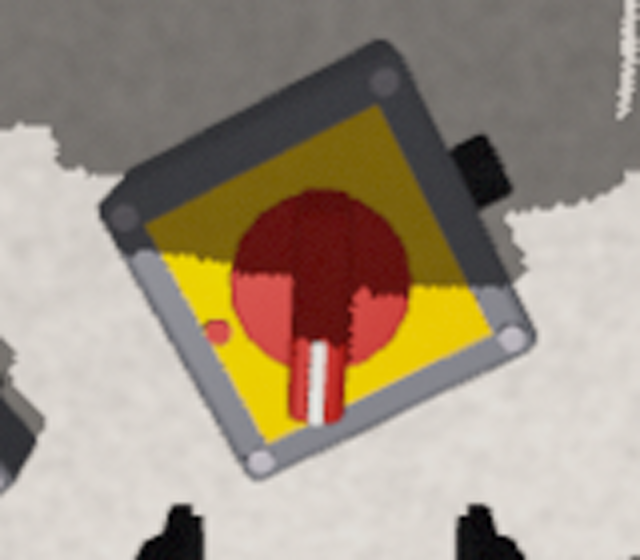

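The handle covers the green mark and the red mark is clear of it, so the switch is at its OFF stop. The moment also rose to 0.87 N m there. Now on to the guard handle.

carry_out:
  grip: [0.3,0.3,0.3,0.3,0.3]
  linear:
    - [-0.001,-0.036,-0.066]
    - [0,-0.029,-0.07]
    - [-0.001,-0.022,-0.072]
    - [-0.001,-0.014,-0.074]
    - [-0.001,-0.006,-0.075]
  turn: [-0.033,-0.033,-0.033,-0.033,-0.033]

```text
t: 8.1
eef_pos: [499.3, -148.1, 258.7]
tcp_rot: [-1.796, 1.569, 2.7]
ft_force: [0.9, -1.0, -0.1]
opening: 0.35
```

carry_out:
  grip: [0.3,0.3,0.3,0.3,0.3]
  linear:
    - [0,-0.006,-0.072]
    - [0,0,-0.072]
    - [0,0.006,-0.072]
    - [0,0.012,-0.072]
    - [0,0.017,-0.07]
  turn: [-0.026,-0.026,-0.026,-0.026,-0.026]

```text
t: 8.6
eef_pos: [524.0, 30.9, 258.7]
tcp_rot: [-1.848, 1.569, 3.056]
ft_force: [0.6, -0.3, -1.3]
opening: 0.35
```

carry_out:
  grip: [0.3,0.3,0.3]
  linear:
    - [0,0,0]
    - [0,0,0]
    - [0,0,0]
  turn: [0,0,0]

```text
t: 8.9
eef_pos: [524.1, 28.7, 259.4]
tcp_rot: [-1.74, 1.57, -3.124]
ft_force: [-0.1, -0.9, 0.4]
opening: 0.348
```

Run:
```python
from h import *
P,R,s=pose();print(P.round(1),np.degrees(np.arctan2(R[1,1],R[0,1])),s['opening'],s['t'])
i=cams.camera_info('wrist');im=cams.read_camera('wrist');cv2.imwrite('pics/w3.png',im);np.save('w3.npy',i['view'])
for Q in [(525.6,85.1,125),(544.6,-26.9,125)]: print(proj(i,np.array(Q)).round())
```

```text
[524.1  28.7 259.4] 10.707415962361363 0.34765518904733295 8.9
[337. 164.]
[333. 290.]
```

View pics/w3.png

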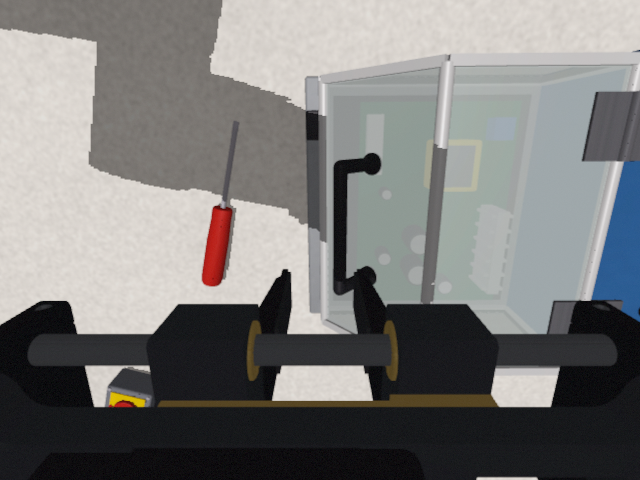

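Run:
```python
from h import *
i=cams.camera_info('wrist');i['view']=np.load('w3.npy');top=cams.camera_info('top')
im=cv2.imread('pics/w3.png');m=np.zeros(im.shape[:2],np.uint8);m[150:300,330:352]=(im[150:300,330:352].max(2)<45)*255
ys,xs=np.nonzero(m);w=(ys>175)&(ys<275)
v=cv2.fitLine(np.c_[xs[w],ys[w]].astype(np.float32),2,0,.01,.01).ravel();print(v,'width',w.sum()/100,'rows',ys.min(),ys.max(),np.median(xs[w]))
f=lambda y:(v[2]+v[0]/v[1]*(y-v[3]),y)
y0,y1=ys.min()+5,ys.max()-5
A,B=onz(i,f(ys.min()),125),onz(i,f(ys.max()),125);print(A,B,np.linalg.norm(A-B),'mid',(A+B)/2,'yaw',np.degrees(np.arctan2(-(A-B)[0],(A-B)[1])))
print(two(i,f(ys.min()+5),top,(244.3,257.3)),two(i,f(ys.max()-5),top,(288.3,249.7)))
# hinge line: lid back edge visible? housing front top edge in top view
```

```text
[ 7.4687065e-03 -9.9997211e-01  3.3971173e+02  2.2403909e+02] width 12.28 rows 160 294 340.0
[527.6139314   88.50664079 125.        ] [551.05215196 -30.21709057 125.        ] 121.01518323154193 mid [539.33304168  29.14477511 125.        ] yaw 11.16762311788181
(array([526.83183712,  84.7745262 , 127.59016357]), np.float64(2.786843253689597)) (array([547.56026714, -26.48039354, 122.79177501]), np.float64(5.635481381591695))
```

carry_out:
  grip: [0.3,0.3,0.3,0.3,0.3]
  linear:
    - [0.04,0.03,0.005]
    - [0.07,0,0]
    - [0.07,0,0]
    - [0.06,0,0]
    - [0.039,0,0]
  turn: [-0.003,0,0,0,0]

```text
t: 9.45
eef_pos: [538.7, 28.6, 118.4]
tcp_rot: [-1.853, 1.569, 3.055]
ft_force: [1.0, 0.0, 0.9]
opening: 0.346
```

carry_out:
  grip: [0.3,0.3,1,1,1]
  linear:
    - [0,0,0]
    - [0,0,0]
    - [0,0,0]
    - [0,0,0]
    - [0,0,0]
  turn: [0,0,0,0,0]

```text
t: 9.95
eef_pos: [539.8, 29.7, 121.5]
tcp_rot: [1.36, 1.569, -0.013]
ft_force: [-0.3, 0.5, -0.3]
opening: 0.154
```

carry_out:
  grip: [1,1,1,1]
  linear:
    - [0,0,0]
    - [0,0,0]
    - [0,0,0]
    - [0,0,0]
  turn: [0,0,0,0]

```text
t: 10.35
eef_pos: [539.4, 29.7, 121.3]
tcp_rot: [0.999, 1.57, -0.374]
ft_force: [-2.7, -0.6, 6.2]
opening: 0.118
```

Run:
```python
from h import *
P,R,s=pose();ya=np.degrees(np.arctan2(R[1,1],R[0,1]));print(P.round(1),ya,s['opening'],s['opening']*95,s['ft_force'],s['moment'],s['t'])
# rows: angle about hinge, bar (-217,-17) from hinge in tester x,z; tool y=tester x, tool x=down
a=np.radians(np.r_[np.linspace(0,60,26)]);c,sn=np.cos(a),np.sin(a)
X=-217*c-17*sn; Z=217*sn-17*c
d=np.c_[-np.diff(Z),np.diff(X),0*a[1:]]/500;out=[];acc=0*d[0];tot=0*d[0]
for r in d:
    tot=tot+r;q=(tot-acc).round(3);acc=acc+q;out.append(q.tolist())
for k in range(0,25,5):print(out[k:k+5])
print(acc*500)
```

```text
[539.4  29.7 121.3] 11.325234464763039 0.11788148093562097 11.198740688883992 [-2.71611793 -0.6403963   6.21462849] [-0.36424424  0.5493153  -0.01589282] 10.35
[[-0.018, -0.001, 0.0], [-0.018, -0.0, 0.0], [-0.019, 0.0, 0.0], [-0.018, 0.001, 0.0], [-0.018, 0.002, 0.0]]
[[-0.018, 0.003, 0.0], [-0.018, 0.004, 0.0], [-0.018, 0.004, 0.0], [-0.017, 0.005, 0.0], [-0.017, 0.006, 0.0]]
[[-0.018, 0.006, 0.0], [-0.016, 0.007, 0.0], [-0.017, 0.008, 0.0], [-0.016, 0.009, 0.0], [-0.016, 0.009, 0.0]]
[[-0.015, 0.01, 0.0], [-0.015, 0.01, 0.0], [-0.014, 0.011, 0.0], [-0.014, 0.012, 0.0], [-0.014, 0.012, 0.0]]
[[-0.013, 0.013, 0.0], [-0.012, 0.014, 0.0], [-0.012, 0.013, 0.0], [-0.011, 0.015, 0.0], [-0.011, 0.015, 0.0]]
[-196.5   94.     0. ]
```

carry_out:
  grip: [1,1,1,1,1]
  linear:
    - [-0.018,-0.001,0]
    - [-0.018,0,0]
    - [-0.019,0,0]
    - [-0.018,0.001,0]
    - [-0.018,0.002,0]
  turn: [0,0,0,0,0]

```text
t: 10.85
eef_pos: [540.4, 29.9, 167.0]
tcp_rot: [-0.712, 1.571, -2.085]
ft_force: [0.8, -2.4, -5.4]
opening: 0.118
```

```bash
cat > g.py <<'E'
from h import *
import sys
P,R,s=pose();print(P.round(1),s['opening']*95,s['ft_force'].round(1),s['moment'].round(2),s['t'])
# handle angle implied by the grasp point, hinge (752.2,71.3,142), yaw 11.2
G=P+[0,0,5]-np.array([752.2,71.3,142]);x=G[:2]@[np.cos(.1955),np.sin(.1955)]
print('r',np.hypot(x,G[2]),'side',G[:2]@[-np.sin(.1955),np.cos(.1955)],'ang',np.degrees(np.arctan2(G[2],-x)-np.arctan2(-17,217)))
im=cams.read_camera('scene');cv2.imwrite(sys.argv[1],im[150:420,180:460].repeat(2,0).repeat(2,1))
E
python3 g.py pics/g1.png
```

```text
[540.4  29.9 167. ] 11.228153240274086 [ 0.8 -2.4 -5.4] [-0.6   0.12 -0.01] 10.85
r 217.89937222783232 side 0.5051807156398977 ang 12.390943092012309
```

View pics/g1.png

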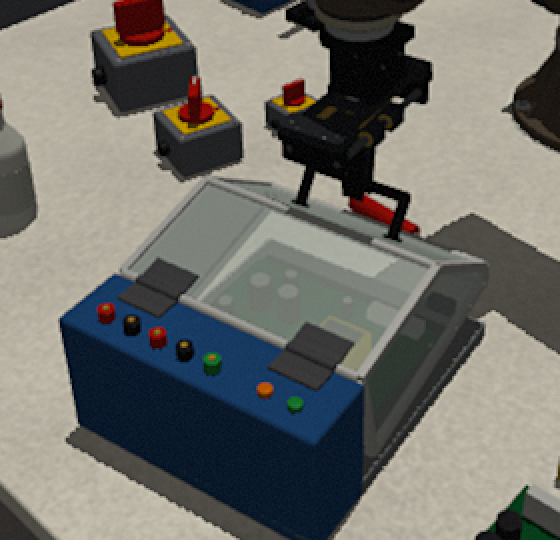

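The guard is lifting with the handle held firmly: the grasp radius is 217.9 mm, as expected. I'll continue along the arc.

carry_out:
  grip: [1,1,1,1,1]
  linear:
    - [-0.018,0.003,0]
    - [-0.018,0.004,0]
    - [-0.018,0.004,0]
    - [-0.017,0.005,0]
    - [-0.017,0.006,0]
  turn: [0,0,0,0,0]

```text
t: 11.4
eef_pos: [550.0, 31.8, 210.5]
tcp_rot: [-1.611, 1.567, -2.984]
ft_force: [-6.9, -7.1, -1.8]
opening: 0.12
```

carry_out:
  grip: [1,1,1,1,1]
  linear:
    - [-0.018,0.006,0]
    - [-0.016,0.007,0]
    - [-0.017,0.008,0]
    - [-0.016,0.009,0]
    - [-0.016,0.009,0]
  turn: [0,0,0,0,0]

```text
t: 11.9
eef_pos: [568.3, 35.4, 252.2]
tcp_rot: [-1.574, 1.565, -2.947]
ft_force: [-11.9, -7.5, 2.0]
opening: 0.115
```

carry_out:
  grip: [1,1,1,1,1]
  linear:
    - [-0.015,0.01,0]
    - [-0.015,0.01,0]
    - [-0.014,0.011,0]
    - [-0.014,0.012,0]
    - [-0.014,0.012,0]
  turn: [0,0,0,0,0]

```text
t: 12.4
eef_pos: [594.5, 40.6, 289.4]
tcp_rot: [-1.5, 1.564, -2.873]
ft_force: [-20.6, -9.1, 13.5]
opening: 0.119
```

```bash
python3 g.py pics/g2.png
```

```text
[594.5  40.6 289.4] 11.293500164729496 [-20.6  -9.1  13.5] [-1.6   3.95 -0.02] 12.4
r 221.48551164538173 side 0.4975823021600975 ang 47.962647662707894
```

carry_out:
  grip: [1,1,1,1,1]
  linear:
    - [-0.016,0.013,0]
    - [-0.014,0.014,0]
    - [-0.014,0.013,0]
    - [-0.013,0.014,0]
    - [-0.011,0.015,0]
  turn: [0,0,0,0,0]

```text
t: 12.95
eef_pos: [630.6, 47.6, 323.2]
tcp_rot: [-0.99, 1.569, -2.363]
ft_force: [-6.5, -5.1, 3.9]
opening: 0.119
```

carry_out:
  grip: [1,1,1,1]
  linear:
    - [0,0,0]
    - [0,0,0]
    - [0,0,0]
    - [0,0,0]
  turn: [0,0,0,0]

```text
t: 13.35
eef_pos: [630.4, 47.6, 323.1]
tcp_rot: [-0.72, 1.57, -2.094]
ft_force: [-6.9, -5.0, 6.3]
opening: 0.118
```

```bash
python3 g.py pics/g3.png
python3 - <<'E'
from h import *
cv2.imwrite('pics/full3.png',cams.read_camera('scene'));t=cams.read_camera('top');cv2.imwrite('pics/top3.png',t)
sc=cams.camera_info('scene');top=cams.camera_info('top')
# predicted guard corners at angles
H=np.array([752.2,71.3,142]);ex=np.array([np.cos(.1955),np.sin(.1955),0]);ey=np.array([-ex[1],ex[0],0])
for a in (55,60,65):
    c,s=np.cos(np.radians(a)),np.sin(np.radians(a))
    f=lambda x,z,y:H+ex*(x*c+z*s)+ey*y+np.array([0,0,-x*s+z*c])
    print(a,'bar L,R',[proj(sc,f(-217,-17,y)).round(1) for y in(55,-55)],'knee L,R',[proj(sc,f(-138,-8,y)).round(1) for y in(132,-132)],'lower',[proj(sc,f(-228,-98,y)).round(1) for y in(132,-132)])
E
```

```text
[630.4  47.6 323.1] 11.199391433219507 [-6.9 -5.   6.3] [-1.09  1.42 -0.  ] 13.35
r 223.64940084922446 side 0.41097947714592054 ang 60.79559945626654
55 bar L,R [array([363. , 204.8]), array([311.3, 188.6])] knee L,R [array([386. , 261.7]), array([263.3, 217.4])] lower [array([420.2, 216.5]), array([301.6, 180.1])]
60 bar L,R [array([358.6, 202.9]), array([306.2, 186.5])] knee L,R [array([383.3, 261.2]), array([259.7, 216.5])] lower [array([417.9, 211.1]), array([297.6, 174.6])]
65 bar L,R [array([353.6, 201.9]), array([300.7, 185.3])] knee L,R [array([380.3, 261.4]), array([255.8, 216.2])] lower [array([415. , 206.3]), array([293. , 169.7])]
```

View pics/full3.png

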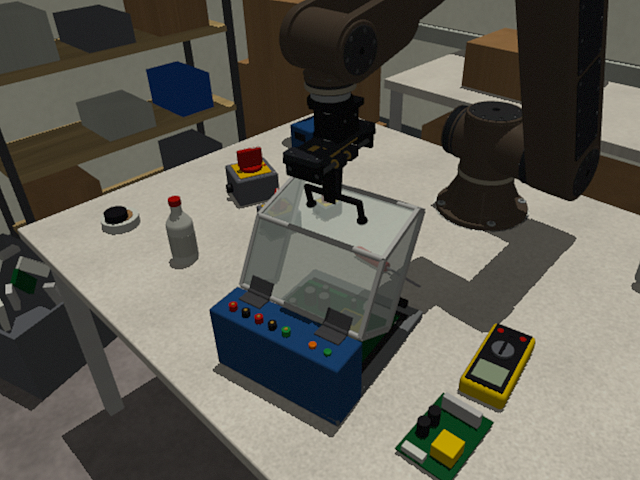

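Run:
```python
from h import *
im=cv2.imread('pics/full3.png');c=im[165:275,245:435];cv2.imwrite('pics/c3.png',cv2.resize(c,None,fx=4,fy=4,interpolation=2))
```

```text
(no output)
```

View pics/c3.png

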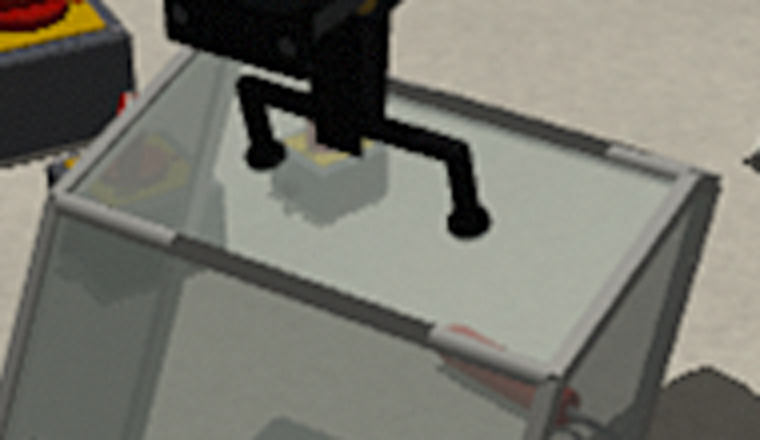

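Run:
```python
from h import *
a,b=cv2.imread('pics/top0.png'),cv2.imread('pics/top3.png')
for n,(x,y,w,h) in dict(meter=(130,233,48,75),board=(128,170,45,62),bottle=(405,170,42,40),driver=(240,294,80,20)).items():
    g=[cv2.cvtColor(k[y:y+h,x:x+w],cv2.COLOR_BGR2HSV) for k in(a,b)]
    m=[cv2.moments(cv2.inRange(k,(0,110,60),(180,255,255)),True) for k in g]
    print(n,[(round(q['m10']/q['m00'],1),round(q['m01']/q['m00'],1),q['m00']) for q in m if q['m00']])
P,R,s=pose();print(P.round(1),np.abs(s['qvel']).max(),s['opening'],s['t'])
env.job_done()
```

```text
meter [(24.6, 41.0, 502.0), (24.7, 40.2, 527.0)]
board [(10.4, 19.4, 215.0), (10.8, 20.2, 239.0)]
bottle [(30.1, 14.2, 102.0), (30.0, 14.3, 101.0)]
driver [(57.8, 10.3, 277.0), (57.5, 10.0, 300.0)]
[630.5  47.6 323.1] 0.00103762880904236 0.1219223410565715 13.5
the job is handed in; nothing more can be done
```

The switch is OFF, the guard is held still at about 60°, and the job was handed in at 13.5 s of the 51 s allowed.

- **Switch:** I turned the middle-sized isolator's handle about 55° anticlockwise with the guard still shut. At the end the moment rose to 0.87 N m, well above the 0.1 N m turning drag, so it had reached its end stop. The wrist picture afterwards showed the pointer over the green mark.
- **Guard angle:** The arm's position puts the guard at 59.9°, allowing for the slip below. The scene picture, taken just before hand-in, puts it at 59–60°.
- **Holding:** The grip is firm, the arm is still, and there is about 10 N of steady load on the tool.
- **Other things on the bench:** The multimeter, spare board, bottle and screwdriver moved less than 1 px in the top view. That is within the effect of the changed shadows.

**Disagreements:**
- The bar seems to have slipped about 5 mm down between the fingers as it turned. The push on the tool rose to about 26 N at 48°, and I raised the last part of the arc by about 5 mm to correct for it.
- The grip closed to 11.2 mm on the 12 mm bar.
- The bar's end points measured from two camera views disagreed by up to 7 mm. The wrist view agreed with the blue housing to within 2 mm, so I used that.

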